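Pull-gauge check of a pouch sealer's jaws

ROBOT

A 6-joint arm with a two-finger parallel gripper is mounted at the origin on the work surface. World frame = base frame: x ahead of the robot, y to its left, z up, the work surface at z = 0. Lengths are in m, angles in rad, forces in N, time in s.
With the tool pointing down it reaches from about 0.225 to 0.875 m from the base axis. Payload 3.4 kg.
Tool frame: the origin (TCP) lies on the mounting face of the last link; the fingertips stand 173 mm ahead of it and the grasp point (between the pads) lies 155 mm ahead of it; x points along the fingers, y is the direction in which the jaws open and shut, and the axes are right-handed (so a half turn about x gives the same grasp; the last joint's range is limited). The gripper opens to 85 mm and grips with 20 to 120 N. Pads are 22 mm wide; open, the fingers measure 114 mm over their backs; the gripper's body (76 mm by 85 mm) begins 54 mm behind the grasp point. The pads swing forward as they close: fully open they stand 13 mm farther back than shut.
Start: joints at [-1.356, 0.276, 1.505, -0, 1.361, -0.121], TCP at [0.189, -0.543, 0.405] pointing down, gripper open.
Joint ranges: [-2.89, 2.89], [-0.75, 2.08], [0.22, 2.7], [-1.18, 4.32], [0.11, 2.71], [-2.7, 2.7]. Speed limits (rad/s): [2.57, 2.57, 3.14, 3.14, 3.14, 3.14].

INTERFACE

Orientations are given as a unit quaternion [w, x, y, z].
In Python, from rig import manip gives the robot as it stands.
- The arm moves only by the tool arm_command, never from a script. Its argument "targets" is a list of rows, each an object with "dp": the shift along the tool's x, y, z in m, a list of three; "turn": the turn, a rotation vector about the tool's x, y, z in degrees, a list of three; "grip": the opening, from -1 (shut) to 1 (fully open). In form: [{"dp": [tx, ty, tz], "turn": [wx, wy, wz], "grip": grip}, ...]. A call has 1 to 8 rows; each row shifts and turns the commanded pose from where the row before left it, along the tool's axes as they then stand; what a row does not reach is not made up. A row lasts 1/10 s, in which the tool goes at most 50 mm and 8.59 degrees, less where a joint would pass 70% of its speed; a pose out of reach is approached as far as the arm can. A call with a gripper value outside its range is refused whole. The fingers move at their own pace and stop on an object; "grip_force" is the grip in N (left out, the last holds). Time passes only in rows, so rows that do not move let the fingers close. It gives the time, the measured TCP pose, the force and the opening at its end, in the units of the state.
- manip.get_state(): the state, without advancing time (a new reading comes with each control period).
- manip.get_image(name): name is "scene" or "top" or "wrist"; returns the picture (420x560x3 uint8, red, green, blue); there is no depth.
- manip.calibration(name): a dict with "fx", "fy", "cx", "cy" (pixels), "R" (3x3) and "t" (3): a world point X has camera coordinates R X + t. Camera axes: x right, y down, z forward; pixel columns grow to the right and rows downward; lengths in m; the calibration is good to about 2 mm. A picture is of the moment at which its call begins: read the wrist's pose just before it. calibration takes no time and is no camera call; for the wrist camera it gives the pose at the moment of the call.
- manip.sign_off(): hands the job in, once; it reports no verdict.
The state is a dict: "clock": time; "qpos": joint angles; "qd": joint speeds; "effort": joint torques, N m; "position": TCP position; "ee_rot": TCP orientation; "contact_force": force on the tool from outside, world axes, zero at the start; "moment": the same for the moment, N m; "width": finger opening in m.
Only numpy, scipy, OpenCV 4.12 (cv2) and the standard library are available. Lean on these libraries where they do the work, as an engineer would, in place of code of your own. Each camera call takes 0.05 s, during which the arm holds its last target.

TASK

Check the grip of the pouch sealer's closed jaws with the pull gauge: slide the gauge's flat blade square into the gap at about the middle of the jaws until its stop plate meets the jaw lips, then take the gauge by its black pull handle and draw the rod straight out until the dark ring mark on it has just come clear of the housing, with the blade staying home in the jaws. Finish while still holding the rod at that mark: do not let go or let it spring back. Leave the other things on the table where they are.

Things in the scene. Friction and masses are not known exactly. Their poses are not given: they have to be found in the camera images.
- sealer: Steel pouch sealer with a white head and shelf, 320 wide, 355 front to back with its shelf, 170 mm high; fixed, place and heading vary. Origin on the table below the middle of the jaw lips; x runs into the jaws (shelf and worker's side at -x), y along the jaws, z up. The head over the jaws starts at x = 1 mm.
- jaw_mouth (a point): Middle of the gap between the jaw lips, in the lips' plane, 97 mm above the table, 12 above the shelf; axes as the sealer's. Jaws 276 mm long, 35 deep, 1 mm apart, lips rounded (radius 4 to 5 mm). Lower jaw sprung: it gives way to a 3 mm blade and grips it with 14 N (12 to 20 N to push in, holds at least 12 N).
- gauge: Pull gauge, about 0.28 kg, lying flat: aluminium housing 110 long, 26 wide, 24 mm high, dark end caps; a flat dark steel blade at one end, a sprung rod with black handle at the other. Origin under the middle of the housing; x towards the blade, y across, z up. Neck x = 55 to 67, stop plate 67 to 71 (30 wide, 20 high), blade 71 to 105 mm.
- blade_tip (a point): Middle of the blade's round front edge: gauge x = 105, z = 12 mm; axes as the gauge's. Blade 20 wide, 3 thick, level with the jaw gap when the gauge lies on the shelf. It stands 34 mm inside the lips' plane when the stop plate meets the lips.
- housing_mouth (a point): Centre of the housing's end face that the rod comes out of (gauge x = -55 mm, z = 12 mm); axes as the gauge's.
- pull_rod (a joint): How far the rod is drawn out, along the gauge's -x: 0 home (at the start), stop at 65 mm. A spring draws it back: 1.3 N at 0 plus 130 N per m. At 40 mm the mark, a dark ring 3 mm wide on the bright 10 mm rod, hidden in the housing before, has just come fully clear of the housing's end face.
- handle (a point): Middle of the black ribbed pull handle, 34 long (along the gauge), 20 wide, 20 mm high, with an end flange 23 wide; gauge x = -85, z = 12 mm with the rod home; moves with the rod. 12 mm of bare rod shows between housing and handle at the start. Axes as the gauge's.
- probe: Bystander: white probe thermometer with a thin steel spike, 200 x 22 x 18 mm, lying near the gauge. Origin on the table at its middle.
- brush: Bystander: wooden-handled pastry brush, 190 mm long, 42 wide, lying near the gauge. Origin on the table at its middle.
- bowl: Bystander: steel bowl, 120 mm across, 55 high. Origin at the centre of its foot.
- bottle: Bystander: white bottle, 60 mm across, 190 high. Origin at the centre of its foot.
- cases: Bystander: nested white paper cases, 90 mm across, 50 high. Origin at the centre of the foot.
- shelf_front (a point): Middle of the front edge of the sealer's flat work shelf, on its top: sealer x = -125, z = 85 mm. The shelf is 280 mm wide and runs level from here to under the jaws. Axes as the sealer's.

How it is judged:
On the way, in this order (a step that is already met when the one before it is completed fails the run):
1. the blade is in the jaw gap up to its stop plate, near the middle and square, with the rod still home (x of blade_tip in the frame of sealer above 0.03 m and y of blade_tip in the frame of sealer between -0.05 and 0.05 m and z of blade_tip in the frame of sealer between 0.091 and 0.103 m and angle between the x axis of gauge and the x axis of sealer, either way round below 0.15 rad and value of joint pull_rod below 0.01 m), for 0.2 s.
2. the rod is drawn out to its mark and held there (value of joint pull_rod between 0.035 and 0.045 m and contact force between the fingers and gauge above 2 N), for 0.5 s.
At the end, for the whole second after the job is handed in: The fingers hold the gauge's rod drawn out 40 mm (within 5 mm) and still, the blade is in the jaw gap within 7 mm of its stop plate touching the lips (it had to be within 4 mm before the pull), within 50 mm of the middle of the jaws and within 0.15 rad of square to them (all of step 2 and x of blade_tip in the frame of sealer above 0.027 m and y of blade_tip in the frame of sealer between -0.05 and 0.05 m and z of blade_tip in the frame of sealer between 0.091 and 0.103 m and angle between the x axis of gauge and the x axis of sealer, either way round below 0.15 rad and linear speed of gauge below 0.02 m/s); the arm keeps its last pose, push and grip.
It fails at once if a bystander was shoved more than 30 mm (distance of any of probe, brush, bowl, bottle, cases from where it was at the start of the episode above 0.03 m).
It also fails if it takes over 51 s, if anything falls off the work surface, if the arm or the gripper's body presses on something with over 40 N, if the wrist force passes 120 N, or if a joint passes its speed limit or range.

## Working session

There is one attempt and no reset: what is moved stays moved. The work goes in short steps, Python scripts to look and compute and a tool call to move; the robot and the scene stay as the last step left them, time stands still between calls to the robot, and variables do not carry over. Pictures are saved under pics/ and viewed, and the job is handed in when it is done.

Besides the shell and the picture viewer there is one more tool, called after "Emit:" by a JSON object that holds its "api" and its "payload", one argument or row to a line. arm_command: Moves the arm, as the interface text tells. Its arguments: {"type":"object","properties":{"targets":{"type":"array"},"grip_force":{"type":"number"}},"required":["targets"]}

```bash
ls; mkdir -p pics; python3 - <<'E'
from rig import manip
import cv2, numpy as np
print(manip.get_state())
for n in ["scene","top","wrist"]:
    c=manip.calibration(n); print(n,{k:np.round(v,4).tolist() for k,v in c.items()})
    im=manip.get_image(n); cv2.imwrite(f"pics/{n}0.png",im[:,:,::-1])
E
```

```text
pics
{'clock': 0.0, 'qpos': array([-1.35598462e+00,  2.76602468e-01,  1.50614837e+00,  3.68527681e-05,
        1.36068900e+00, -1.21014241e-01]), 'qd': array([ 0.00030309, -0.00048715, -0.00024805,  0.00047008, -0.00071263,
       -0.00015761]), 'effort': array([-2.66959796e-04, -4.16768682e+01, -2.45802587e+01, -9.25866061e-05,
        1.10489182e-02,  1.12148797e-05]), 'position': array([ 0.18943872, -0.54267216,  0.40382908]), 'ee_rot': array([-0.11751955, -0.69714409, -0.11882546,  0.69717987]), 'contact_force': array([-0.14909955, -0.69275884, -0.46166621]), 'moment': array([-0.00965156,  0.0068835 ,  0.00725679]), 'width': 0.08549621610136997}
scene {'fx': 460.6225, 'fy': 460.6225, 'cx': 287.7874, 'cy': 205.8805, 'R': [[-0.2695, 0.9629, -0.0128], [0.6161, 0.1621, -0.7708], [-0.7401, -0.2156, -0.637]], 't': [0.0157, -0.3112, 1.451]}
top {'fx': 487.0062, 'fy': 487.0062, 'cx': 279.6227, 'cy': 212.1251, 'R': [[0.017, -0.9998, -0.0105], [-0.9913, -0.0155, -0.1308], [0.1306, 0.0126, -0.9914]], 't': [0.1783, 0.5885, 1.0132]}
wrist {'fx': 318.0137, 'fy': 318.0137, 'cx': 278.5663, 'cy': 211.3077, 'R': [[0.3283, -0.9446, -0.003], [-0.9074, -0.3163, 0.2766], [-0.2623, -0.0881, -0.961]], 't': [-0.5731, -0.0346, 0.3797]}
```

View pics/scene0.png

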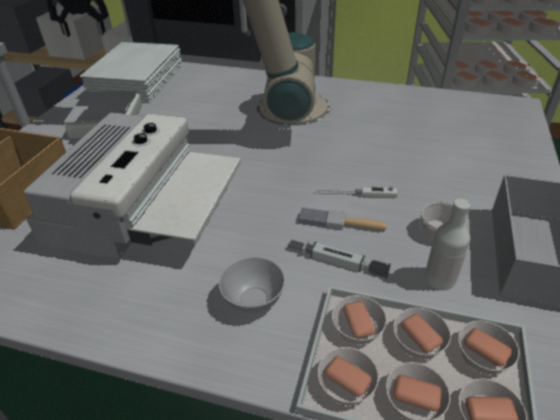

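View pics/top0.png

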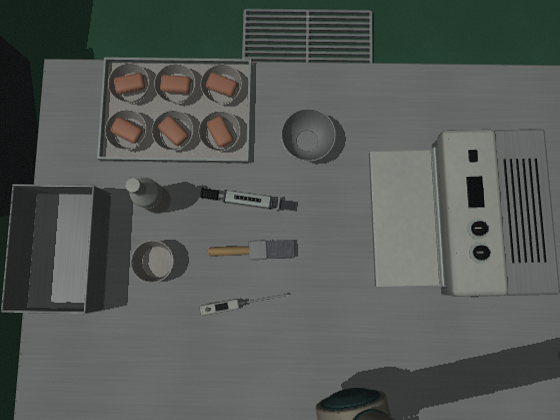

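View pics/wrist0.png

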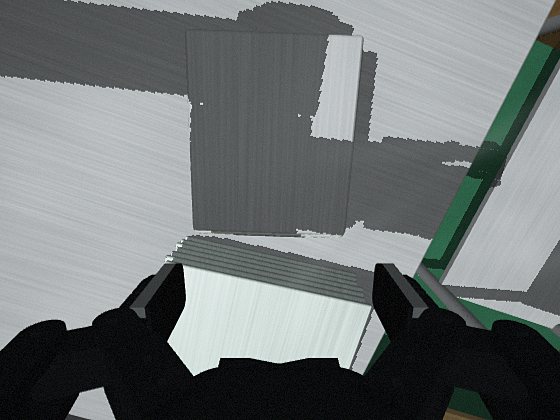

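```bash
cat > h.py <<'E'
import numpy as np, cv2, json
from scipy.spatial.transform import Rotation as Ro
def ray(c,uv):
    R=np.array(c["R"]);t=np.array(c["t"]);o=-R.T@t
    d=R.T@np.array([(uv[0]-c["cx"])/c["fx"],(uv[1]-c["cy"])/c["fy"],1.]);return o,d
def onz(c,uv,z):
    o,d=ray(c,uv);return o+d*(z-o[2])/d[2]
def proj(c,X):
    p=np.array(c["R"])@np.array(X)+np.array(c["t"]);return np.array([c["fx"]*p[0]/p[2]+c["cx"],c["fy"]*p[1]/p[2]+c["cy"]])
def rot(s):
    q=s["ee_rot"];return Ro.from_quat([q[1],q[2],q[3],q[0]])
def tri(c1,p1,c2,p2):
    o1,d1=ray(c1,p1);o2,d2=ray(c2,p2)
    A=np.stack([d1,-d2],1);k=np.linalg.lstsq(A,o2-o1,rcond=None)[0]
    a=o1+k[0]*d1;b=o2+k[1]*d2;return (a+b)/2,np.linalg.norm(a-b)
E
python3 - <<'E'
from h import *
from rig import manip
im=cv2.imread("pics/top0.png")
cv2.imwrite("pics/t_g.png",cv2.resize(im[175:225,190:310],None,fx=6,fy=6,interpolation=cv2.INTER_CUBIC))
cv2.imwrite("pics/t_s.png",cv2.resize(im[120:310,360:560],None,fx=3,fy=3,interpolation=cv2.INTER_CUBIC))
s=manip.get_state();c=manip.calibration("wrist")
o=-np.array(c["R"]).T@c["t"]; R=rot(s)
print(R.inv().apply(o-s["position"]), R.as_matrix(), R.inv().as_matrix()@np.array(c["R"]).T)
E
```

```text
[ 0.03124481 -0.00042155 -0.07106381] [[-2.60285027e-04  3.29541402e-01 -9.44141089e-01]
 [ 1.36678317e-03 -9.44140122e-01 -3.29541441e-01]
 [-9.99999032e-01 -1.37621085e-03 -2.04666106e-04]] [[ 1.37295364e-03 -2.76867190e-01  9.60907214e-01]
 [ 9.99998229e-01 -8.56457822e-04 -1.67557935e-03]
 [ 1.28688945e-03  9.60907813e-01  2.76865524e-01]]
```

View pics/t_g.png

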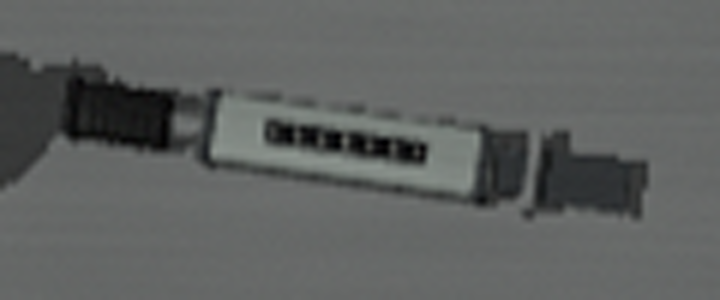

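View pics/t_s.png

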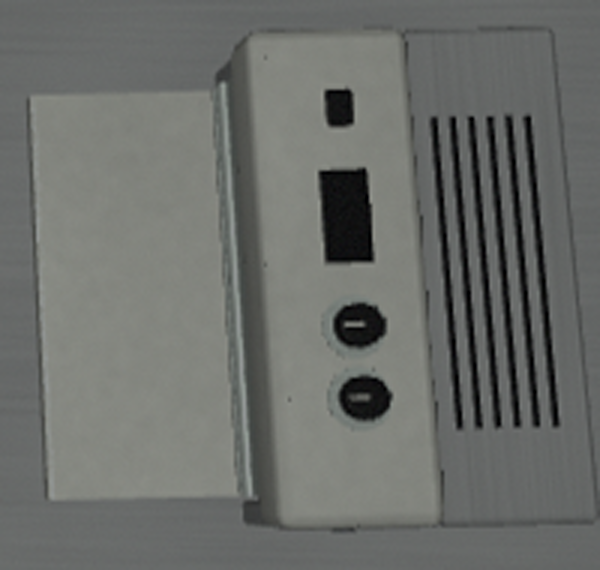

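```bash
python3 - <<'E'
from h import *
from rig import manip
c=manip.calibration("top")
f=lambda p,o,s,z: onz(c,(p[0]/s+o[0],p[1]/s+o[1]),z)
g=lambda p,z:f(p,(190,175),6,z)
a=g((210,126),.024);b=g((485,166),.024);h=g((118,112),.022);
print("gauge",(a+b)/2,np.degrees(np.arctan2(*(b-a)[1::-1])),np.linalg.norm(b-a),h,g((643,188),.0135))
s=lambda p:f(p,(360,120),3,.085)
A=s((28,96));B=s((48,499));print("shelf",A,B,np.linalg.norm(A-B))
M=(A+B)/2; d=(A-B)/np.linalg.norm(A-B); x=np.array([d[1],-d[0],0]); 
print("x axis",x,np.degrees(np.arctan2(x[1],x[0])),"lip mid",M+x*.125)
o,d=ray(c,(280,210));print(o)
E
```

```text
gauge [0.61488603 0.25849282 0.024     ] -97.47815627476061 0.10229180578243037 [0.62658036 0.3435884  0.022     ] [0.60249418 0.14952645 0.0135    ]
shelf [0.70964755 0.00129702 0.085     ] [ 0.43116686 -0.01019609  0.085     ] 0.2787177506615252
x axis [ 0.04123568 -0.99914945  0.        ] -87.6366996565005 lip mid [ 0.57556166 -0.12934322  0.085     ]
[0.44796241 0.17459167 1.08325344]
```

Emit:
{"api": "arm_command", "payload": {
  "targets": [
    {"dp": [0,-0.034,-0.0365],"turn": [0,0,0],"grip": 1},
    {"dp": [0,-0.034,-0.0365],"turn": [0,0,0],"grip": 1},
    {"dp": [0,-0.034,-0.0365],"turn": [0,0,0],"grip": 1},
    {"dp": [0,-0.034,-0.0365],"turn": [0,0,0],"grip": 1},
    {"dp": [0,-0.034,-0.0365],"turn": [0,0,0],"grip": 1},
    {"dp": [0,-0.034,-0.0365],"turn": [0,0,0],"grip": 1},
    {"dp": [0,-0.034,-0.0365],"turn": [0,0,0],"grip": 1},
    {"dp": [0,-0.034,-0.0365],"turn": [0,0,0],"grip": 1}
  ]
}}

```text
clock: 0.95
position: [0.3758, -0.1879, 0.4047]
ee_rot: [0.118, 0.697, 0.118, -0.697]
contact_force: [0.3, -0.6, -0.3]
width: 0.0853
```

Emit:
{"api": "arm_command", "payload": {
  "targets": [
    {"dp": [0,-0.034,-0.0365],"turn": [0,0,0],"grip": 1},
    {"dp": [0,-0.034,-0.0365],"turn": [0,0,0],"grip": 1},
    {"dp": [0,-0.034,-0.0365],"turn": [0,0,0],"grip": 1},
    {"dp": [0,-0.034,-0.0365],"turn": [0,0,0],"grip": 1},
    {"dp": [0,-0.034,-0.0365],"turn": [0,0,0],"grip": 1},
    {"dp": [0,-0.034,-0.0365],"turn": [0,0,0],"grip": 1},
    {"dp": [0,-0.034,-0.0365],"turn": [0,0,0],"grip": 1},
    {"dp": [0,-0.034,-0.0365],"turn": [0,0,0],"grip": 1}
  ]
}}

```text
clock: 1.75
position: [0.5621, 0.1653, 0.4044]
ee_rot: [-0.119, -0.697, -0.118, 0.697]
contact_force: [1.0, -1.2, 0.8]
width: 0.0854
```

Emit:
{"api": "arm_command", "payload": {
  "targets": [
    {"dp": [0.025,-0.034,-0.036],"turn": [0,0,0],"grip": 1},
    {"dp": [0.025,-0.034,-0.036],"turn": [0,0,0],"grip": 1},
    {"dp": [0,0,0],"turn": [-8.5,0,0],"grip": 1},
    {"dp": [0,0,0],"turn": [-8.5,0,0],"grip": 1},
    {"dp": [0,0,0],"turn": [-8.5,0,0],"grip": 1},
    {"dp": [0,0,0],"turn": [-8.5,0,0],"grip": 1},
    {"dp": [0,0,0],"turn": [-8.5,0,0],"grip": 1},
    {"dp": [0,0,0],"turn": [-8.5,0,0],"grip": 1}
  ]
}}

```text
clock: 2.55
position: [0.6026, 0.2425, 0.3591]
ee_rot: [-0.409, -0.577, -0.409, 0.577]
contact_force: [1.0, -0.9, 0.9]
width: 0.0855
```

Emit:
{"api": "arm_command", "payload": {
  "targets": [
    {"dp": [0,0,0],"turn": [-8.5,0,0],"grip": 1},
    {"dp": [0,0,0],"turn": [-4,0,0],"grip": 1},
    {"dp": [0,0,0],"turn": [0,0,0],"grip": 1}
  ]
}}

```text
clock: 2.85
position: [0.6026, 0.2424, 0.3591]
ee_rot: [-0.467, -0.53, -0.467, 0.531]
contact_force: [-0.6, -0.0, -0.1]
width: 0.0853
```

```bash
python3 - <<'E'
from h import *
from rig import manip
import pickle
s=manip.get_state();c=manip.calibration("wrist");im=manip.get_image("wrist")
print(s["clock"],s["position"],rot(s).as_matrix().round(4).tolist())
pickle.dump((s,c),open("w1.pkl","wb"));cv2.imwrite("pics/w1.png",im[:,:,::-1])
E
```

```text
2.85 [0.60259155 0.24239818 0.35913636] [[-0.0008, 0.992, -0.1266], [-0.0003, -0.1266, -0.992], [-1.0, -0.0008, 0.0005]]
```

View pics/w1.png

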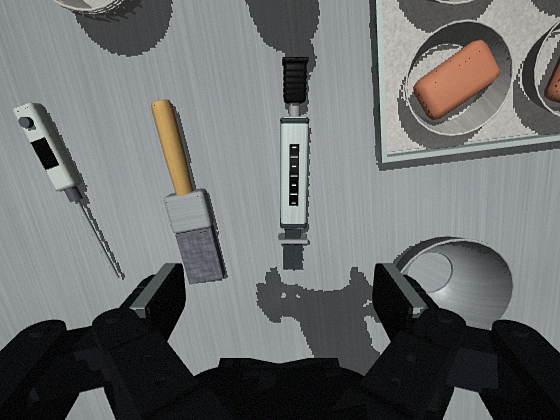

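```bash
python3 - <<'E'
from h import *
import pickle
s,c=pickle.load(open("w1.pkl","rb"))
im=cv2.imread("pics/w1.png")
m=((im.min(2)>165)&(im.max(2)<256)).astype(np.uint8)
roi=np.zeros_like(m);roi[115:232,272:316]=1
g=cv2.cvtColor(im,cv2.COLOR_BGR2GRAY)
for v in (125,145,215,228): print(v,g[v,272:316].tolist())
big=cv2.resize(im[50:280,250:340],None,fx=2.6,fy=2.6,interpolation=cv2.INTER_CUBIC);cv2.imwrite("pics/w1z.png",big)
E
```

```text
125 [154, 159, 156, 156, 151, 159, 162, 159, 101, 156, 184, 203, 209, 206, 208, 206, 200, 200, 207, 212, 196, 196, 198, 206, 200, 197, 199, 195, 192, 201, 205, 195, 196, 200, 173, 144, 93, 165, 161, 161, 162, 164, 158, 153]
145 [166, 167, 162, 157, 158, 154, 155, 160, 105, 155, 180, 200, 206, 200, 207, 197, 211, 100, 8, 0, 3, 6, 0, 0, 3, 7, 0, 149, 197, 194, 190, 184, 190, 189, 158, 104, 52, 153, 165, 161, 157, 159, 164, 158]
215 [152, 151, 155, 155, 160, 164, 157, 164, 84, 169, 175, 196, 187, 193, 193, 186, 186, 194, 189, 175, 177, 180, 181, 182, 188, 193, 175, 182, 191, 185, 192, 185, 162, 140, 59, 64, 59, 164, 162, 155, 161, 160, 160, 153]
228 [152, 158, 151, 150, 155, 159, 164, 163, 170, 134, 85, 130, 86, 57, 66, 68, 68, 61, 72, 65, 63, 66, 45, 61, 63, 110, 111, 108, 103, 115, 114, 75, 43, 52, 74, 72, 55, 166, 160, 161, 159, 156, 156, 160]
```

View pics/w1z.png

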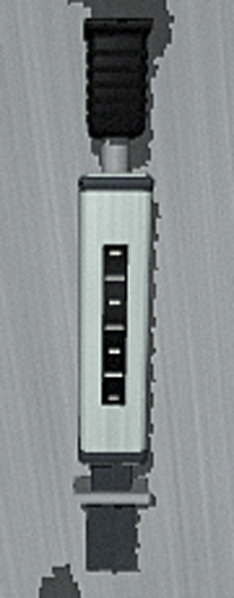

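```bash
python3 - <<'E'
from h import *
import pickle
s,c=pickle.load(open("w1.pkl","rb"))
a=onz(c,(294.1,118),.024);b=onz(c,(292.6,227.7),.024)
t=onz(c,(292.7,50+571/2.6),.0135)
f=onz(c,(295.5,50+22/2.6),.0235)
m=(a+b)/2;h=np.arctan2(*(b-a)[1::-1]);print(a,b,m,np.linalg.norm(b-a),np.degrees(h),"tip",t,"flange",f)
x=np.array([np.cos(h),np.sin(h),0]);print("centre from tip",t-.105*x, "handle c",m-.085*x)
h2=np.arctan2(*(t-f)[1::-1]);print(np.degrees(h2),np.linalg.norm((t-f)[:2]))
R=rot(s);print("heading tool z",np.degrees(np.arctan2(R.as_matrix()[1,2],R.as_matrix()[0,2])))
print("dp to centre",R.inv().apply(m-s["position"]))
E
```

```text
[0.62603332 0.31268471 0.024     ] [0.61237222 0.20734199 0.024     ] [0.61920277 0.26001335 0.024     ] 0.10622482233932365 -97.38901977829964 tip [0.60692637 0.15594405 0.0135    ] flange [0.63299353 0.36219272 0.0235    ]
centre from tip [0.62042996 0.26007211 0.0135    ] handle c [0.63013424 0.3443075  0.024     ]
-97.20325179403655 0.2078894274763759
heading tool z -97.27142761717717
dp to centre [ 0.33511622  0.01451084 -0.01972711]
```

Emit:
{"api": "arm_command", "payload": {
  "targets": [
    {"dp": [0.02,0.0145,-0.02],"turn": [0,0,0],"grip": 0.2},
    {"dp": [0.04,0,0],"turn": [0,0,0],"grip": 0.2},
    {"dp": [0.04,0,0],"turn": [0,0,0],"grip": 0.2},
    {"dp": [0.03,0,0],"turn": [0,0,0],"grip": 0.2},
    {"dp": [0,0,0],"turn": [0,0,0],"grip": 0.2}
  ]
}}

```text
clock: 3.4
position: [0.6175, 0.2598, 0.2244]
ee_rot: [-0.465, -0.527, -0.469, 0.534]
contact_force: [-1.1, -0.4, -0.4]
width: 0.0512
```

```bash
python3 - <<'E'
from h import *
from rig import manip
import pickle
s=manip.get_state();c=manip.calibration("wrist");im=manip.get_image("wrist")
print(s["clock"],s["position"],s["width"],rot(s).as_matrix().round(4).tolist())
pickle.dump((s,c),open("w2.pkl","wb"));cv2.imwrite("pics/w2.png",im[:,:,::-1])
E
```

```text
3.4 [0.61754105 0.25978339 0.22444423] 0.051155511747495934 [[-0.0104, 0.9918, -0.1276], [-0.0032, -0.1277, -0.9918], [-0.9999, -0.0099, 0.0045]]
```

View pics/w2.png

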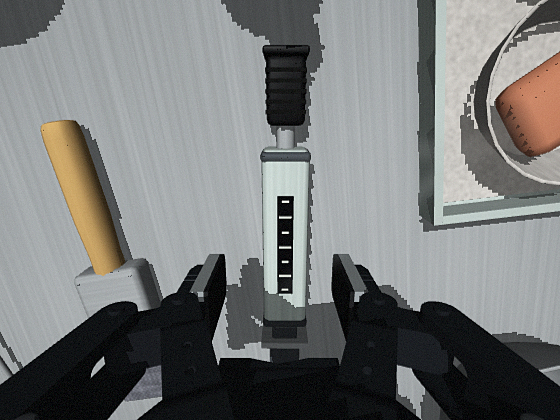

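```bash
python3 - <<'E'
from h import *
import pickle
from rig import manip
s,c=pickle.load(open("w2.pkl","rb"))
s2=manip.get_state();print(s2["position"],rot(s2).as_matrix().round(4).tolist())
a=onz(c,(285.2,150),.024);b=onz(c,(285.6,322),.024)
m=(a+b)/2;h=np.arctan2(*(b-a)[1::-1]);print(a,b,m,np.linalg.norm(b-a),np.degrees(h))
R=rot(s2);print("dp to centre",R.inv().apply(m-s2["position"]))
E
```

```text
[0.61881318 0.2601685  0.22739351] [[-0.0051, 0.9918, -0.1274], [-0.0016, -0.1274, -0.9918], [-1.0, -0.0049, 0.0023]]
[0.62649404 0.31413663 0.024     ] [0.61388137 0.21047583 0.024     ] [0.6201877  0.26230623 0.024     ] 0.10442529053273573 -96.93722327556482
dp to centre [ 0.20338006  0.00207807 -0.00275893]
```

Emit:
{"api": "arm_command", "payload": {
  "targets": [
    {"dp": [0.02,0.001,-0.002],"turn": [0,0,0],"grip": 0.2},
    {"dp": [0.02,0,0],"turn": [0,0,0],"grip": 0.2},
    {"dp": [0.012,0,0],"turn": [0,0,0],"grip": 0.2},
    {"dp": [0,0,0],"turn": [0,0,0],"grip": 0.2},
    {"dp": [0,0,0],"turn": [0,0,0],"grip": 0.2}
  ]
}}

```text
clock: 3.95
position: [0.6214, 0.2624, 0.179]
ee_rot: [0.468, 0.531, 0.467, -0.53]
contact_force: [-0.8, 0.5, 0.3]
width: 0.0514
```

Emit:
{"api": "arm_command", "payload": {
  "targets": [
    {"dp": [0,0,0],"turn": [0,0,0],"grip": -0.3},
    {"dp": [0,0,0],"turn": [0,0,0],"grip": -0.6},
    {"dp": [0,0,0],"turn": [0,0,0],"grip": -1},
    {"dp": [0,0,0],"turn": [0,0,0],"grip": -1},
    {"dp": [0,0,0],"turn": [0,0,0],"grip": -1}
  ],
  "grip_force": 70
}}

```text
clock: 4.45
position: [0.6211, 0.2624, 0.1793]
ee_rot: [0.468, 0.531, 0.467, -0.53]
contact_force: [-0.9, -1.0, 5.4]
width: 0.0242
```

```bash
python3 - <<'E'
from h import *
from rig import manip
import pickle
s=manip.get_state();c=manip.calibration("wrist");im=manip.get_image("wrist")
print(s["clock"],s["position"],s["width"],s["contact_force"],rot(s).as_matrix().round(4).tolist())
pickle.dump((s,c),open("w3.pkl","wb"));cv2.imwrite("pics/w3.png",im[:,:,::-1])
E
```

```text
4.45 [0.62107622 0.26244875 0.17929773] 0.024155040366762703 [-0.90800813 -0.96167912  5.4251517 ] [[0.0018, 0.992, -0.1265], [0.0007, -0.1265, -0.992], [-1.0, 0.0017, -0.0009]]
```

View pics/w3.png

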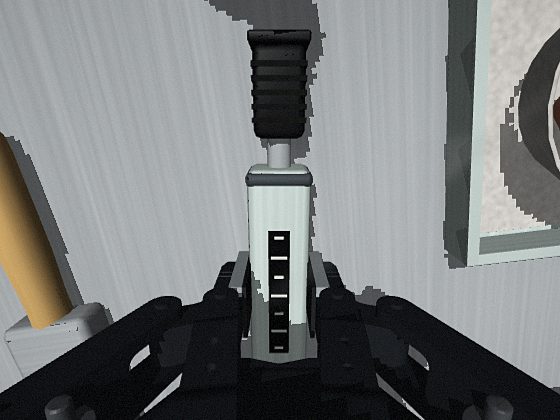

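Emit:
{"api": "arm_command", "payload": {
  "targets": [
    {"dp": [-0.01,0,0],"turn": [0,0,0],"grip": -1},
    {"dp": [-0.02,0,0],"turn": [0,0,0],"grip": -1},
    {"dp": [-0.04,0,0],"turn": [0,0,0],"grip": -1},
    {"dp": [-0.04,0,0],"turn": [0,0,0],"grip": -1},
    {"dp": [-0.03,0,0],"turn": [0,0,0],"grip": -1},
    {"dp": [-0.01,0,0],"turn": [0,0,0],"grip": -1},
    {"dp": [0,0,0],"turn": [0,0,0],"grip": -1},
    {"dp": [0,0,0],"turn": [0,0,0],"grip": -1}
  ]
}}

```text
clock: 5.3
position: [0.6202, 0.262, 0.3257]
ee_rot: [-0.467, -0.53, -0.468, 0.532]
contact_force: [0.1, -0.3, -3.3]
width: 0.0244
```

```bash
python3 - <<'E'
from h import *
from rig import manip
import pickle
s3,c3=pickle.load(open("w3.pkl","rb"))
a=onz(c3,(279.5,172),.0235);print("rear cap in tool",rot(s3).inv().apply(a-s3["position"]))
s=manip.get_state();c=manip.calibration("wrist");im=manip.get_image("wrist");im2=manip.get_image("scene")
print(s["clock"],s["position"],s["width"],s["contact_force"],rot(s).as_matrix().round(4).tolist())
pickle.dump((s,c),open("w4.pkl","wb"));cv2.imwrite("pics/w4.png",im[:,:,::-1])
cv2.imwrite("pics/s4.png",im2[:,:,::-1])
R=rot(s)
lip=np.array([.5755,-.1293,0]);x=np.array([.0412,-.9991,0])
for xo in (-.13,-.075):
  p=lip+x*xo; print(xo,p, R.inv().apply(p-s["position"]))
E
```

```text
rear cap in tool [ 0.15584776  0.00079711 -0.05138785]
5.3 [0.62015367 0.26202424 0.3257058 ] 0.02442373172103201 [ 0.14068979 -0.33349812 -3.34911893] [[-0.0033, 0.992, -0.1264], [-0.0012, -0.1264, -0.992], [-1.0, -0.0031, 0.0016]]
-0.13 [0.570144 0.000583 0.      ] [ 0.32616945 -0.0155444   0.26515774]
-0.075 [ 0.57241   -0.0543675  0.       ] [ 0.32622536 -0.00634997  0.3193809 ]
```

View pics/w4.png

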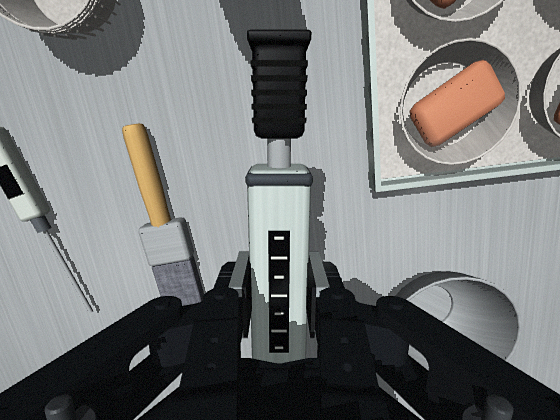

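View pics/s4.png

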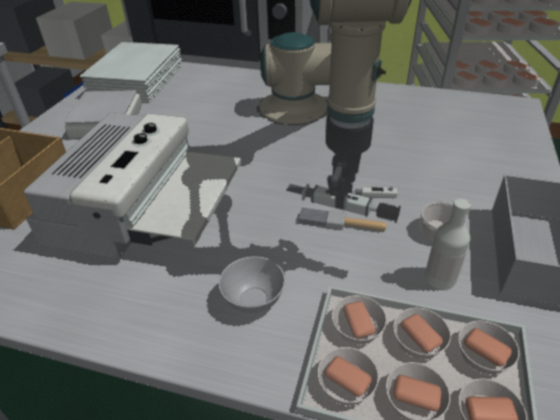

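Emit:
{"api": "arm_command", "payload": {
  "targets": [
    {"dp": [0,0,0],"turn": [-4.85,0,0],"grip": -1},
    {"dp": [0,0,0],"turn": [-4.85,0,0],"grip": -1},
    {"dp": [0,-0.01,0.04],"turn": [0,0,0],"grip": -1},
    {"dp": [0,-0.01,0.045],"turn": [0,0,0],"grip": -1},
    {"dp": [0,-0.011,0.045],"turn": [0,0,0],"grip": -1},
    {"dp": [0,-0.01,0.045],"turn": [0,0,0],"grip": -1},
    {"dp": [0,-0.01,0.041],"turn": [0,0,0],"grip": -1},
    {"dp": [0,-0.01,0.03],"turn": [0,0,0],"grip": -1}
  ]
}}

```text
clock: 6.2
position: [0.5695, 0.0115, 0.3258]
ee_rot: [0.51, 0.489, 0.511, -0.491]
contact_force: [0.6, -0.1, -2.0]
width: 0.0244
```

Emit:
{"api": "arm_command", "payload": {
  "targets": [
    {"dp": [0,0,0.01],"turn": [0,0,0],"grip": -1},
    {"dp": [0,0,0],"turn": [0,0,0],"grip": -1},
    {"dp": [0,0,0],"turn": [0,0,0],"grip": -1},
    {"dp": [0,0,0],"turn": [0,0,0],"grip": -1}
  ]
}}

```text
clock: 6.6
position: [0.571, 0.0051, 0.3271]
ee_rot: [0.51, 0.489, 0.511, -0.489]
contact_force: [0.8, 0.2, -3.1]
width: 0.0243
```

```bash
cat > snap.py <<'E'
from h import *
from rig import manip
import pickle,sys
k=sys.argv[1];s=manip.get_state()
print(s["clock"],s["position"].round(4),s["width"],s["contact_force"].round(1),rot(s).as_matrix().round(4).tolist())
for n in sys.argv[2:]:
    c=manip.calibration(n);im=manip.get_image(n);pickle.dump((s,c),open(f"{n}{k}.pkl","wb"));cv2.imwrite(f"pics/{n}{k}.png",im[:,:,::-1])
E
python3 snap.py 5 wrist top scene
python3 -c "
import cv2
im=cv2.imread('pics/top5.png');cv2.imwrite('pics/top5z.png',cv2.resize(im[120:310,280:520],None,fx=3.3,fy=3.1))"
```

```text
6.6 [0.571  0.0051 0.3271] 0.02429819575547845 [ 0.8  0.2 -3.1] [[-0.0007, 0.999, 0.0438], [0.0007, 0.0438, -0.999], [-1.0, -0.0006, -0.0008]]
```

View pics/wrist5.png

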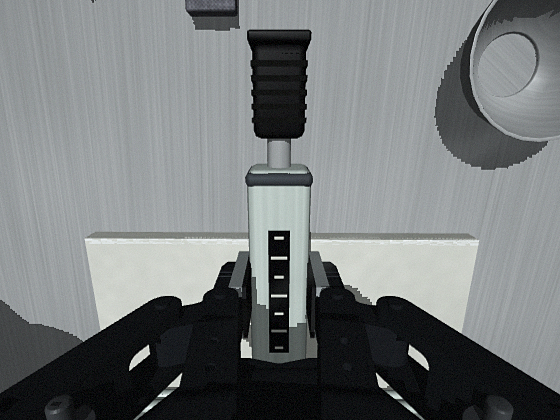

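View pics/top5z.png

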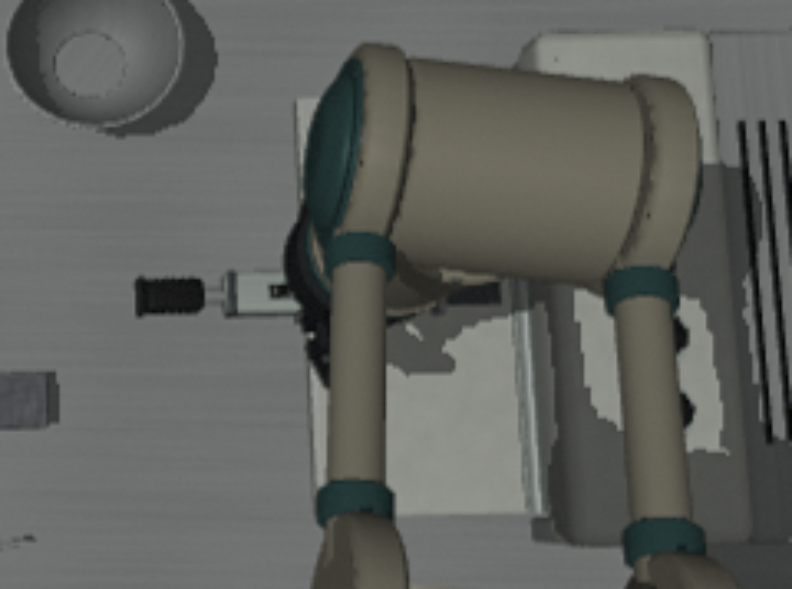

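View pics/scene5.png

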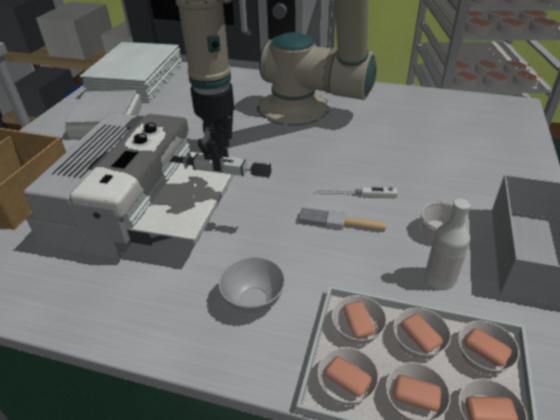

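```bash
python3 - <<'E'
from h import *
import pickle
s,c=pickle.load(open("wrist5.pkl","rb"))
g=cv2.cvtColor(cv2.imread("pics/wrist5.png"),cv2.COLOR_BGR2GRAY)
P=[]
for u in list(range(110,230,10))+list(range(330,460,10)):
    col=g[225:255,u].astype(float); P.append(u); print(u,col[4:22].astype(int).tolist()) if u in(110,220,340,450) else 0
A=onz(c,(86,240),.085);B=onz(c,(479,241),.085)
print(A,B,np.linalg.norm(A-B)); M=(A+B)/2; d=(B-A)/np.linalg.norm(A-B); x=np.array([d[1],-d[0],0]);print(x,np.degrees(np.arctan2(x[1],x[0])),M+.125*x)
E
```

```text
110 [157, 168, 154, 131, 125, 128, 131, 121, 123, 181, 224, 232, 228, 226, 225, 208, 206, 206]
220 [159, 163, 156, 144, 126, 122, 125, 125, 141, 158, 232, 223, 225, 224, 228, 212, 213, 215]
340 [162, 166, 171, 165, 121, 126, 130, 121, 128, 156, 160, 227, 234, 211, 207, 209, 207, 206]
450 [167, 164, 169, 164, 145, 119, 118, 119, 126, 151, 155, 211, 219, 198, 210, 219, 214, 206]
[ 0.43549865 -0.01122151  0.085     ] [ 7.13705182e-01 -2.60227626e-05  8.50000000e-02] 0.2784317084959615
[ 0.0402091  -0.99919129  0.        ] -87.69556715251142 [ 0.57962805 -0.13052268  0.085     ]
```

Emit:
{"api": "arm_command", "payload": {
  "targets": [
    {"dp": [0.02,0.0015,0],"turn": [0,0,0],"grip": -1},
    {"dp": [0.02,0,0],"turn": [0,0,0],"grip": -1},
    {"dp": [0.015,0,0],"turn": [0,0,0],"grip": -1},
    {"dp": [0.006,0,0],"turn": [0,0,0],"grip": -1},
    {"dp": [0,0,0],"turn": [0,0,0],"grip": -1},
    {"dp": [0,0,0],"turn": [0,0,0],"grip": -1},
    {"dp": [0,0,0],"turn": [0,0,0],"grip": -1}
  ]
}}

```text
clock: 7.45
position: [0.5728, 0.0041, 0.2676]
ee_rot: [0.511, 0.49, 0.51, -0.489]
contact_force: [-0.2, -0.4, -3.2]
width: 0.0246
```

```bash
python3 snap.py 6 scene
python3 -c "
import cv2
im=cv2.imread('pics/scene6.png');cv2.imwrite('pics/scene6z.png',cv2.resize(im[110:240,120:290],None,fx=4.5,fy=4.5,interpolation=cv2.INTER_CUBIC))"
```

```text
7.45 [0.5728 0.0041 0.2676] 0.024576294019619915 [-0.2 -0.4 -3.2] [[0.0022, 0.9991, 0.0429], [-0.0003, 0.0429, -0.9991], [-1.0, 0.0022, 0.0004]]
```

View pics/scene6z.png

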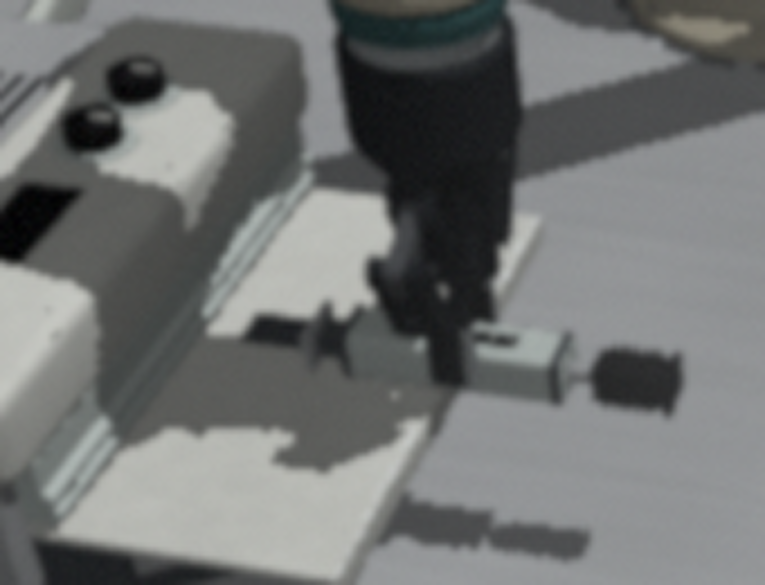

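Emit:
{"api": "arm_command", "payload": {
  "targets": [
    {"dp": [0.0025,0,0],"turn": [0,0,0],"grip": -1},
    {"dp": [0,0,0],"turn": [0,0,0],"grip": -1},
    {"dp": [0,0,0],"turn": [0,0,0],"grip": -1}
  ]
}}

```text
clock: 7.8
position: [0.5723, 0.0039, 0.2642]
ee_rot: [0.511, 0.489, 0.51, -0.489]
contact_force: [0.4, 0.8, -2.4]
width: 0.0245
```

Emit:
{"api": "arm_command", "payload": {
  "targets": [
    {"dp": [0,0,0.008],"turn": [0,0,0],"grip": -1},
    {"dp": [0,0,0.007],"turn": [0,0,0],"grip": -1},
    {"dp": [0,0,0.003],"turn": [0,0,0],"grip": -1},
    {"dp": [0,0,0],"turn": [0,0,0],"grip": -1},
    {"dp": [0,0,0],"turn": [0,0,0],"grip": -1}
  ]
}}

```text
clock: 8.3
position: [0.5732, -0.0146, 0.2643]
ee_rot: [0.511, 0.489, 0.51, -0.489]
contact_force: [1.3, -0.9, -1.7]
width: 0.0241
```

Emit:
{"api": "arm_command", "payload": {
  "targets": [
    {"dp": [0,0,0.004],"turn": [0,0,0],"grip": -1},
    {"dp": [0,0,0.004],"turn": [0,0,0],"grip": -1},
    {"dp": [0,0,0.004],"turn": [0,0,0],"grip": -1},
    {"dp": [0,0,0.004],"turn": [0,0,0],"grip": -1},
    {"dp": [0,0,0],"turn": [0,0,0],"grip": -1}
  ],
  "grip_force": 90
}}

```text
clock: 8.8
position: [0.5736, -0.0258, 0.2643]
ee_rot: [0.507, 0.493, 0.513, -0.487]
contact_force: [0.9, 19.9, 2.8]
width: 0.0245
```

```bash
python3 snap.py 7 scene wrist
python3 -c "
import cv2
im=cv2.imread('pics/scene7.png');cv2.imwrite('pics/scene7z.png',cv2.resize(im[110:240,120:290],None,fx=4.5,fy=4.5,interpolation=cv2.INTER_CUBIC))"
```

```text
8.8 [ 0.5736 -0.0258  0.2643] 0.02453447970349273 [ 0.9 19.9  2.8] [[0.0002, 0.9992, 0.0394], [0.0123, 0.0394, -0.9991], [-0.9999, 0.0007, -0.0123]]
```

View pics/scene7z.png

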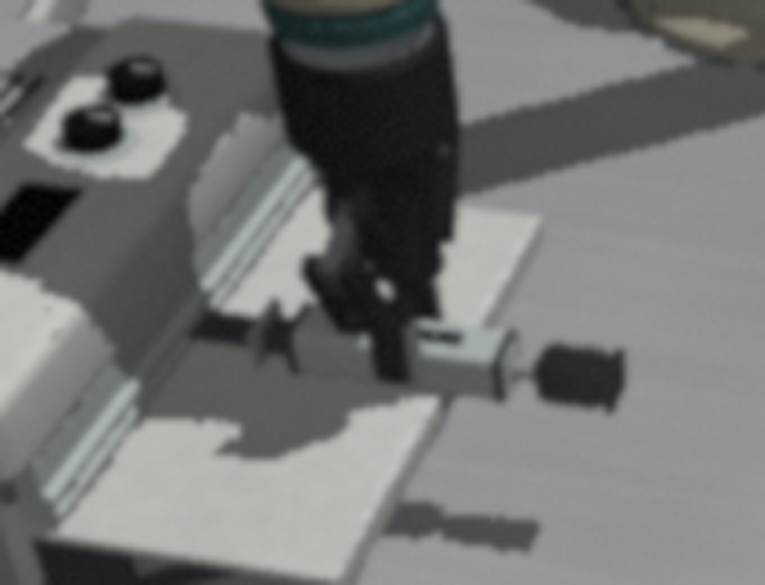

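View pics/wrist7.png

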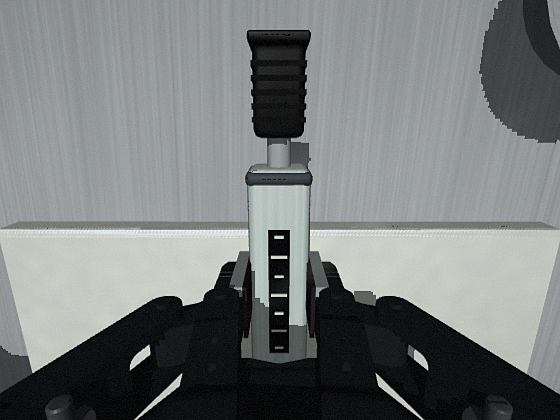

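Emit:
{"api": "arm_command", "payload": {
  "targets": [
    {"dp": [0,0,0.003],"turn": [0,0,0],"grip": -1},
    {"dp": [0,0,0.003],"turn": [0,0,0],"grip": -1},
    {"dp": [0,0,0],"turn": [0,0,0],"grip": -1}
  ]
}}

```text
clock: 9.2
position: [0.5736, -0.0277, 0.2646]
ee_rot: [0.504, 0.496, 0.515, -0.485]
contact_force: [1.4, 34.2, 5.9]
width: 0.0242
```

Emit:
{"api": "arm_command", "payload": {
  "targets": [
    {"dp": [0,0,-0.01],"turn": [0,0,0],"grip": -1},
    {"dp": [-0.002,0,-0.012],"turn": [0,-1.0,0],"grip": -1},
    {"dp": [0,0,0],"turn": [0,0,0],"grip": -1},
    {"dp": [0,0,0],"turn": [0,0,0],"grip": -1},
    {"dp": [0,0,0],"turn": [0,0,0],"grip": -1}
  ]
}}

```text
clock: 9.7
position: [0.573, -0.0148, 0.2658]
ee_rot: [0.515, 0.485, 0.506, -0.494]
contact_force: [-0.6, -0.3, -3.5]
width: 0.0241
```

```bash
python3 snap.py 8 scene wrist
python3 -c "
import cv2
im=cv2.imread('pics/scene8.png');cv2.imwrite('pics/scene8z.png',cv2.resize(im[110:240,120:290],None,fx=4.5,fy=4.5,interpolation=cv2.INTER_CUBIC))"
```

```text
9.7 [ 0.573  -0.0148  0.2658] 0.024131352570712156 [-0.6 -0.3 -3.5] [[0.0003, 0.9991, 0.0422], [-0.0178, 0.0422, -0.9989], [-0.9998, -0.0005, 0.0178]]
```

View pics/scene8z.png

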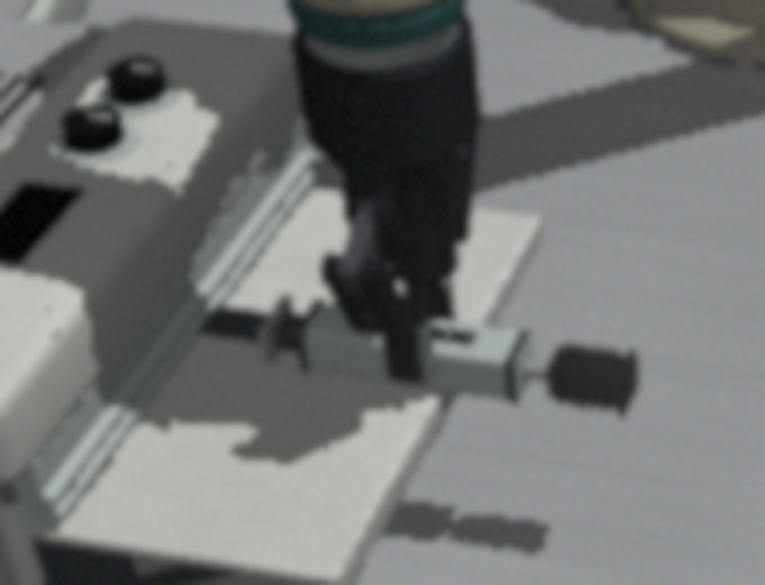

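View pics/wrist8.png

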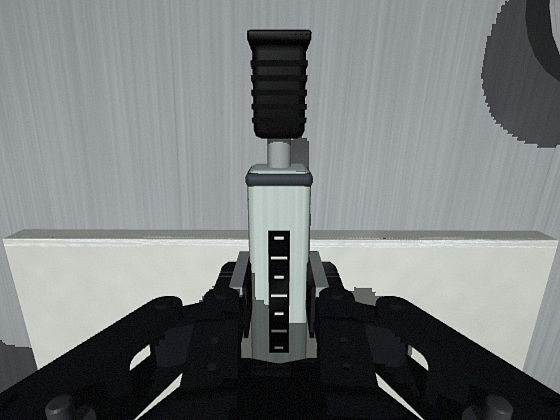

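Emit:
{"api": "arm_command", "payload": {
  "targets": [
    {"dp": [0.001,0,0.005],"turn": [0,0,0],"grip": -1},
    {"dp": [0,0,0.004],"turn": [0,0,0],"grip": -1},
    {"dp": [0,0,0.004],"turn": [0,0,0],"grip": -1},
    {"dp": [0,0,0.003],"turn": [0,0,0],"grip": -1},
    {"dp": [0,0,0],"turn": [0,0,0],"grip": -1}
  ]
}}

```text
clock: 10.3
position: [0.5733, -0.025, 0.265]
ee_rot: [0.51, 0.49, 0.509, -0.491]
contact_force: [-0.0, 22.7, -1.8]
width: 0.024
```

```bash
python3 snap.py 9
```

```text
10.3 [ 0.5733 -0.025   0.265 ] 0.02404140995952944 [-0.  22.7 -1.8] [[-0.0004, 0.9993, 0.0381], [-0.0018, 0.0381, -0.9993], [-1.0, -0.0005, 0.0018]]
```

Emit:
{"api": "arm_command", "payload": {
  "targets": [
    {"dp": [0,0,0.003],"turn": [0,0,0],"grip": -1},
    {"dp": [0,0,0.003],"turn": [0,-0.5,0],"grip": -1},
    {"dp": [0,0,0],"turn": [0,0,0],"grip": -1}
  ]
}}

```text
clock: 10.6
position: [0.5729, -0.0305, 0.2644]
ee_rot: [0.512, 0.487, 0.508, -0.493]
contact_force: [0.3, 21.8, -4.4]
width: 0.0237
```

```bash
python3 snap.py 10 wrist scene; python3 -c "
import cv2
im=cv2.imread('pics/scene10.png');cv2.imwrite('pics/scene10z.png',cv2.resize(im[110:240,120:290],None,fx=4.5,fy=4.5,interpolation=cv2.INTER_CUBIC))"
```

```text
10.6 [ 0.5729 -0.0305  0.2644] 0.023749091693118222 [ 0.3 21.8 -4.4] [[-0.0023, 0.9993, 0.0386], [-0.0104, 0.0386, -0.9992], [-0.9999, -0.0027, 0.0103]]
```

View pics/scene10z.png

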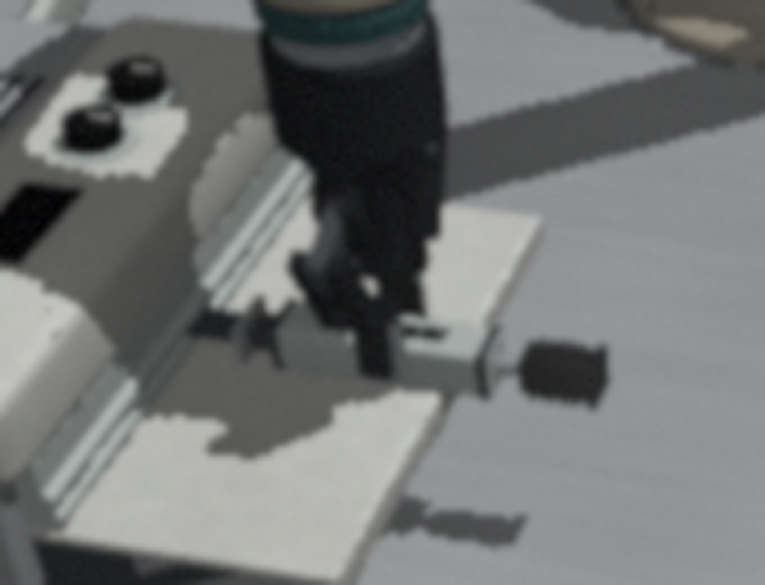

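View pics/wrist10.png

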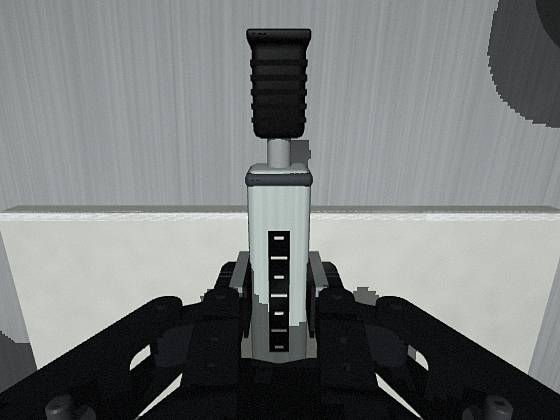

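Emit:
{"api": "arm_command", "payload": {
  "targets": [
    {"dp": [0,0,0.004],"turn": [0,0,0],"grip": -1},
    {"dp": [0,0,0.004],"turn": [0,0,0],"grip": -1},
    {"dp": [0,0,0.004],"turn": [0,0,0],"grip": -1},
    {"dp": [0,0,0.004],"turn": [0,0,0],"grip": -1},
    {"dp": [0,0,0],"turn": [0,0,0],"grip": -1}
  ]
}}

```text
clock: 11.2
position: [0.5733, -0.0474, 0.2644]
ee_rot: [0.511, 0.487, 0.508, -0.494]
contact_force: [-0.5, 19.2, -5.2]
width: 0.0238
```

```bash
python3 snap.py 11
```

```text
11.2 [ 0.5733 -0.0474  0.2644] 0.023838180971807538 [-0.5 19.2 -5.2] [[-0.0038, 0.9993, 0.0382], [-0.0114, 0.0382, -0.9992], [-0.9999, -0.0043, 0.0112]]
```

Emit:
{"api": "arm_command", "payload": {
  "targets": [
    {"dp": [0,0,0.003],"turn": [0,0.3,0],"grip": -1},
    {"dp": [0,0,0.003],"turn": [0,0.2,0],"grip": -1},
    {"dp": [0,0,0.002],"turn": [0,0,0],"grip": -1},
    {"dp": [0,0,0],"turn": [0,0,0],"grip": -1}
  ]
}}

```text
clock: 11.6
position: [0.5735, -0.0554, 0.2645]
ee_rot: [0.509, 0.488, 0.51, -0.492]
contact_force: [-0.3, 19.5, -5.1]
width: 0.0242
```

```bash
python3 snap.py 12 wrist scene; python3 -c "
import cv2
im=cv2.imread('pics/scene12.png');cv2.imwrite('pics/scene12z.png',cv2.resize(im[110:240,120:290],None,fx=4.5,fy=4.5,interpolation=cv2.INTER_CUBIC))"
```

```text
11.6 [ 0.5735 -0.0554  0.2645] 0.024212986063220643 [-0.3 19.5 -5.1] [[-0.0045, 0.9992, 0.0387], [-0.0032, 0.0387, -0.9992], [-1.0, -0.0046, 0.003]]
```

View pics/scene12z.png

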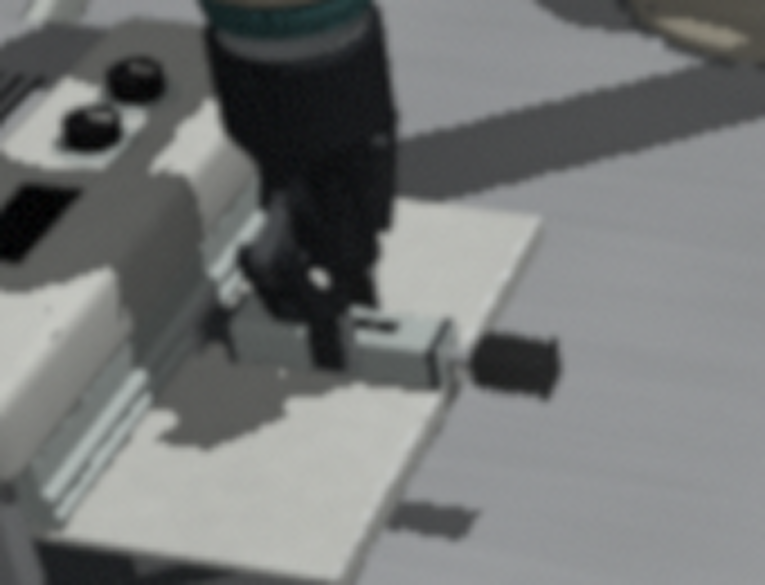

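View pics/wrist12.png

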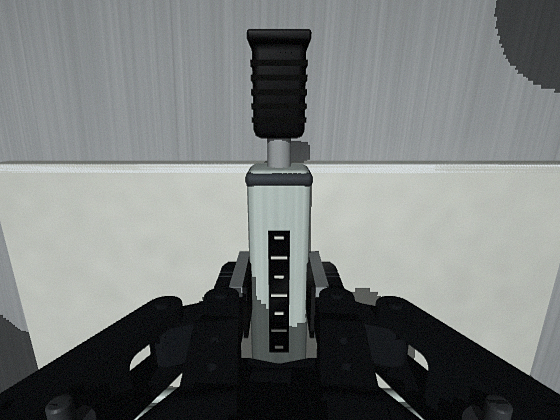

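Emit:
{"api": "arm_command", "payload": {
  "targets": [
    {"dp": [0,0,0.002],"turn": [0,0,0],"grip": -1},
    {"dp": [0,0,0.001],"turn": [0,0,0],"grip": -1},
    {"dp": [0,0,0],"turn": [0,0,0],"grip": -1}
  ]
}}

```text
clock: 12.0
position: [0.5736, -0.0563, 0.2645]
ee_rot: [0.508, 0.49, 0.511, -0.491]
contact_force: [0.2, 26.7, -4.3]
width: 0.0239
```

Emit:
{"api": "arm_command", "payload": {
  "targets": [
    {"dp": [0,0,0.002],"turn": [0,0,0],"grip": -1},
    {"dp": [0,0,0],"turn": [0,0,0],"grip": -1},
    {"dp": [0,0,0],"turn": [0,0,0],"grip": -1}
  ]
}}

```text
clock: 12.3
position: [0.5736, -0.057, 0.2646]
ee_rot: [0.507, 0.491, 0.512, -0.49]
contact_force: [-0.3, 31.0, -3.4]
width: 0.024
```

```bash
python3 snap.py 13 wrist scene; python3 -c "
import cv2
im=cv2.imread('pics/scene13.png');cv2.imwrite('pics/scene13z.png',cv2.resize(im[150:220,130:250],None,fx=6.5,fy=6.5,interpolation=cv2.INTER_CUBIC))"
```

```text
12.3 [ 0.5736 -0.057   0.2646] 0.024001011689838946 [-0.3 31.  -3.4] [[-0.0047, 0.9993, 0.0373], [0.0051, 0.0373, -0.9993], [-1.0, -0.0045, -0.0052]]
```

View pics/scene13z.png

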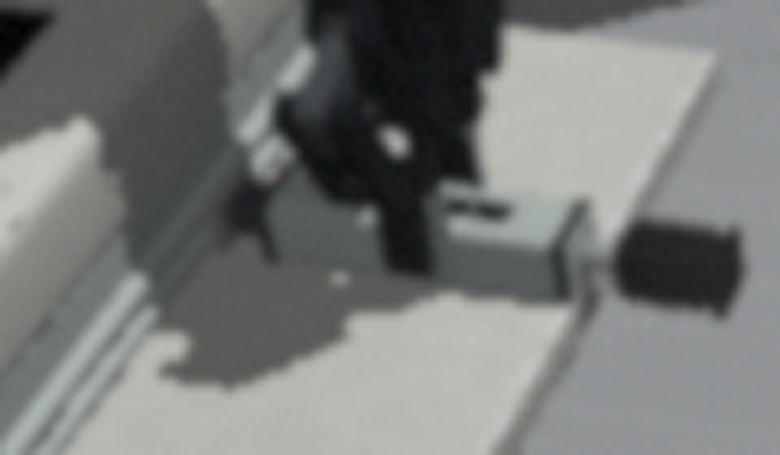

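View pics/wrist13.png

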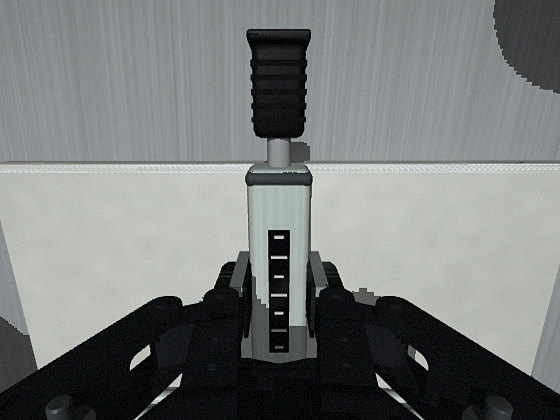

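Emit:
{"api": "arm_command", "payload": {
  "targets": [
    {"dp": [0,0,-0.004],"turn": [0,0,0],"grip": -1},
    {"dp": [0,0,-0.003],"turn": [0,0,0],"grip": -1},
    {"dp": [0,0,0],"turn": [0,0,0],"grip": -1}
  ]
}}

```text
clock: 12.7
position: [0.5735, -0.0547, 0.2644]
ee_rot: [0.511, 0.487, 0.509, -0.493]
contact_force: [-0.9, 12.1, -6.4]
width: 0.0239
```

Emit:
{"api": "arm_command", "payload": {
  "targets": [
    {"dp": [0,0,-0.003],"turn": [0,0,0],"grip": -1},
    {"dp": [0,0,0],"turn": [0,0,0],"grip": -1}
  ]
}}

```text
clock: 12.9
position: [0.5735, -0.0538, 0.2645]
ee_rot: [0.512, 0.485, 0.508, -0.494]
contact_force: [-1.0, 6.0, -7.8]
width: 0.0239
```

Emit:
{"api": "arm_command", "payload": {
  "targets": [
    {"dp": [0,0,0],"turn": [0,0,0],"grip": 0.2},
    {"dp": [0,0,0],"turn": [0,0,0],"grip": 0.2},
    {"dp": [0,0,0],"turn": [0,0,0],"grip": 0.2},
    {"dp": [0,0,0],"turn": [0,0,0],"grip": 0.2}
  ]
}}

```text
clock: 13.3
position: [0.5753, -0.0557, 0.2669]
ee_rot: [0.516, 0.485, 0.505, -0.493]
contact_force: [0.7, -0.3, -0.5]
width: 0.0514
```

```bash
python3 snap.py 14 wrist scene; python3 -c "
import cv2
im=cv2.imread('pics/scene14.png');cv2.imwrite('pics/scene14z.png',cv2.resize(im[150:220,130:250],None,fx=6.5,fy=6.5,interpolation=cv2.INTER_CUBIC))"
```

```text
13.3 [ 0.5753 -0.0557  0.2669] 0.051398325039737035 [ 0.7 -0.3 -0.5] [[0.003, 0.9991, 0.0423], [-0.0187, 0.0423, -0.9989], [-0.9998, 0.0022, 0.0188]]
```

View pics/scene14z.png

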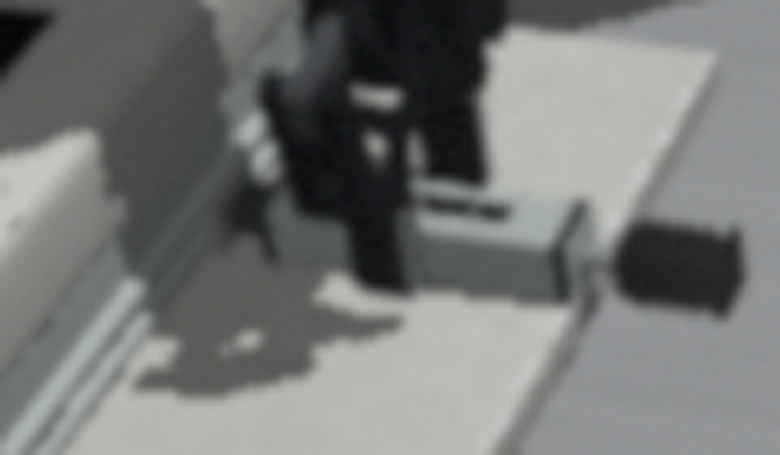

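View pics/wrist14.png

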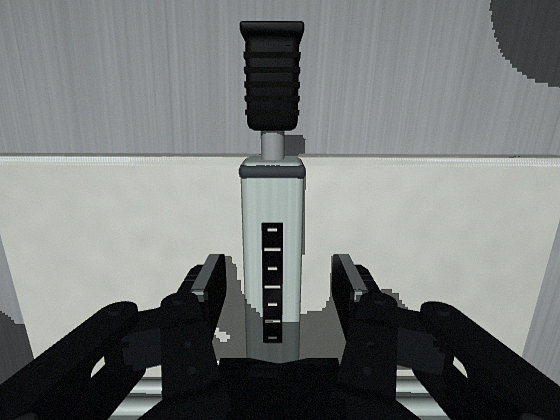

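```bash
python3 - <<'E'
from h import *
import pickle
s,c=pickle.load(open("wrist14.pkl","rb"))
R=rot(s)
f=onz(c,(271.8,22),.1085);n=onz(c,(272.2,128),.107);r=onz(c,(272.3,163),.109)
q=onz(c,(272.3,340),.109)
for n_,p in (("flange",f),("near",n),("rear cap",r),("front",q)): print(n_,p,R.inv().apply(p-s["position"]))
m=(f+n)/2;print("handle mid",m)
d=r-q;print("axis heading", np.degrees(np.arctan2(-(f-r)[1],-(f-r)[0])),np.degrees(np.arctan2(-d[1],-d[0])))
E
```

```text
flange [0.56965448 0.0451832  0.1085    ] [ 0.15650447 -0.00175471 -0.10396883]
near [0.57103538 0.00922282 0.107     ] [ 0.15867937 -0.00189953 -0.06801671]
rear cap [ 0.57157619 -0.00403448  0.109     ] [ 0.15692873 -0.00191549 -0.0547132 ]
front [ 0.57451672 -0.08729928  0.109     ] [ 0.15849128 -0.0024997   0.02858681]
handle mid [0.57034493 0.02720301 0.10775   ]
axis heading -87.7640138061311 -87.97742257840116
```

Emit:
{"api": "arm_command", "payload": {
  "targets": [
    {"dp": [-0.02,0,0],"turn": [0,0,0],"grip": 0.2},
    {"dp": [-0.03,0,0],"turn": [0,1.0,0],"grip": 0.2},
    {"dp": [0,-0.0018,-0.04],"turn": [0,0,0],"grip": 0.2},
    {"dp": [0,0,-0.043],"turn": [0,0,0],"grip": 0.2},
    {"dp": [0,0,0],"turn": [0,0,0],"grip": 0.2},
    {"dp": [0,0,0],"turn": [0,0,0],"grip": 0.2},
    {"dp": [0,0,0],"turn": [0,0,0],"grip": 0.2}
  ]
}}

```text
clock: 14.1
position: [0.5695, 0.0282, 0.316]
ee_rot: [0.511, 0.489, 0.51, -0.489]
contact_force: [0.1, 0.8, -0.5]
width: 0.0512
```

```bash
python3 snap.py 15 wrist scene; python3 -c "
import cv2
im=cv2.imread('pics/scene15.png');cv2.imwrite('pics/scene15z.png',cv2.resize(im[130:220,130:280],None,fx=5,fy=5,interpolation=cv2.INTER_CUBIC))"
```

```text
14.1 [0.5695 0.0282 0.316 ] 0.051236265129457746 [ 0.1  0.8 -0.5] [[0.0003, 0.9991, 0.0426], [-0.0009, 0.0426, -0.9991], [-1.0, 0.0002, 0.0009]]
```

View pics/scene15z.png

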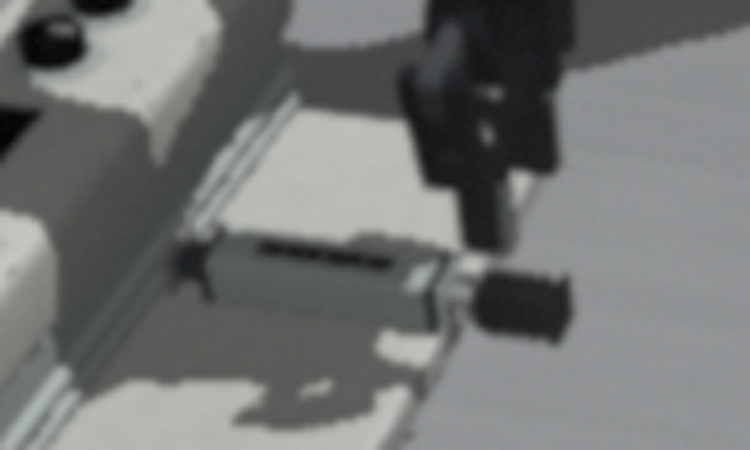

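View pics/wrist15.png

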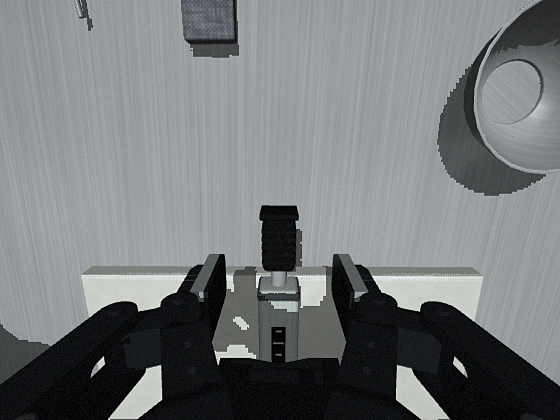

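```bash
python3 - <<'E'
from h import *
import pickle
s,c=pickle.load(open("wrist15.pkl","rb"))
R=rot(s)
for n_,p in (("flange",onz(c,(279,206),.1085)),("near",onz(c,(279,270),.107)),("rear",onz(c,(279.3,289),.109))): print(n_,p,R.inv().apply(p-s["position"]))
E
```

```text
flange [0.56938724 0.05149634 0.1085    ] [ 0.20751258  0.0007803  -0.02351537]
near [0.57110217 0.01042007 0.107     ] [0.2090503  0.00074398 0.01759528]
rear [ 0.57178153 -0.00147872  0.109     ] [0.20706128 0.0009165  0.02951403]
```

Emit:
{"api": "arm_command", "payload": {
  "targets": [
    {"dp": [0.025,0.0007,0],"turn": [0,0,0],"grip": 0.2},
    {"dp": [0.025,0,0],"turn": [0,0,0],"grip": 0.2},
    {"dp": [0.01,0,0],"turn": [0,0,0],"grip": 0.2},
    {"dp": [0,0,0],"turn": [0,0,0],"grip": 0.2},
    {"dp": [0,0,0],"turn": [0,0,0],"grip": 0.2}
  ]
}}

```text
clock: 14.7
position: [0.5706, 0.0283, 0.2565]
ee_rot: [0.511, 0.49, 0.51, -0.489]
contact_force: [0.7, -0.4, 0.1]
width: 0.0514
```

```bash
python3 snap.py 16 wrist scene; python3 -c "
import cv2
im=cv2.imread('pics/scene16.png');cv2.imwrite('pics/scene16z.png',cv2.resize(im[130:220,130:280],None,fx=5,fy=5,interpolation=cv2.INTER_CUBIC))"
```

```text
14.7 [0.5706 0.0283 0.2565] 0.051391905608375844 [ 0.7 -0.4  0.1] [[0.0009, 0.9991, 0.0419], [-0.0002, 0.0419, -0.9991], [-1.0, 0.0009, 0.0003]]
```

View pics/scene16z.png

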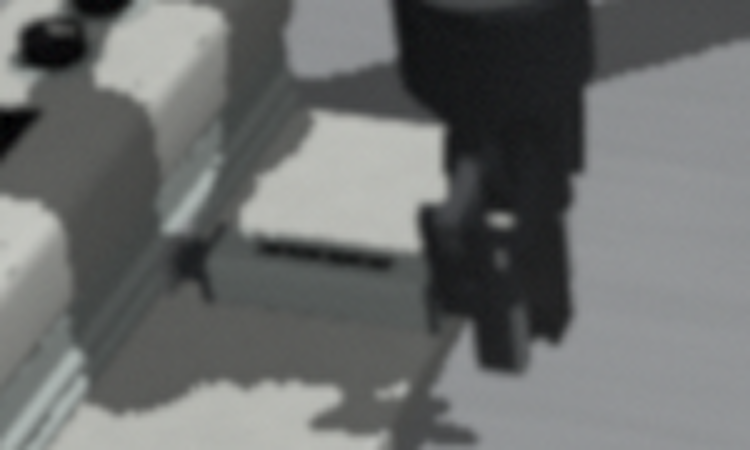

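View pics/wrist16.png

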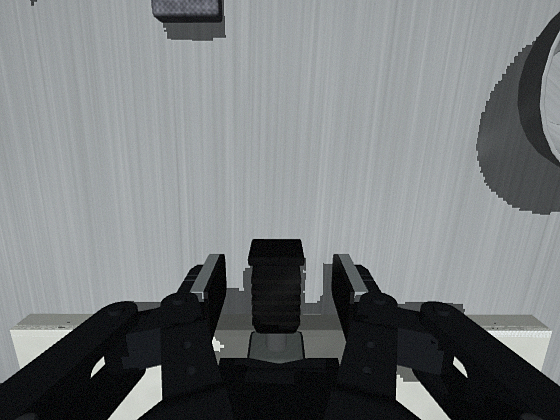

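Emit:
{"api": "arm_command", "payload": {
  "targets": [
    {"dp": [0,0,0],"turn": [0,0,0],"grip": -0.3},
    {"dp": [0,0,0],"turn": [0,0,0],"grip": -0.5},
    {"dp": [0,0,0],"turn": [0,0,0],"grip": -0.7},
    {"dp": [0,0,0],"turn": [0,0,0],"grip": -1},
    {"dp": [0,0,0],"turn": [0,0,0],"grip": -1},
    {"dp": [0,0,0],"turn": [0,0,0],"grip": -1}
  ],
  "grip_force": 40
}}

```text
clock: 15.4
position: [0.5701, 0.0288, 0.2569]
ee_rot: [0.511, 0.489, 0.51, -0.489]
contact_force: [-2.1, 0.1, 6.0]
width: 0.0192
```

```bash
python3 snap.py 17 wrist scene; python3 -c "
import cv2
im=cv2.imread('pics/scene17.png');cv2.imwrite('pics/scene17z.png',cv2.resize(im[130:220,130:280],None,fx=5,fy=5,interpolation=cv2.INTER_CUBIC))"
```

```text
15.4 [0.5701 0.0288 0.2569] 0.019239082465372922 [-2.1  0.1  6. ] [[0.0007, 0.9991, 0.0423], [-0.0001, 0.0423, -0.9991], [-1.0, 0.0007, 0.0001]]
```

View pics/scene17z.png

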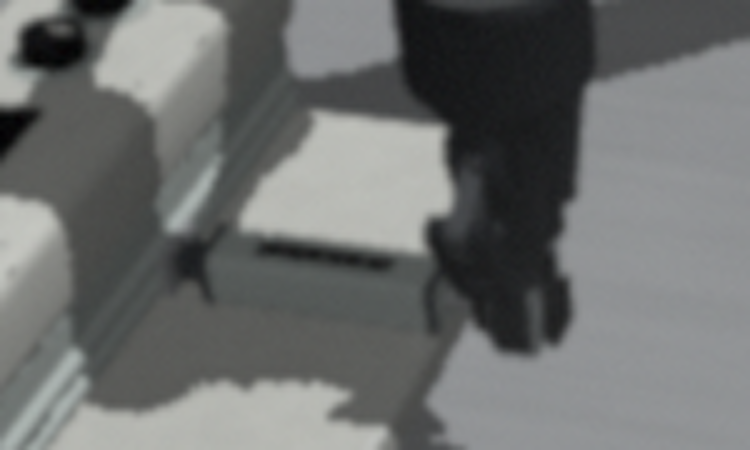

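View pics/wrist17.png

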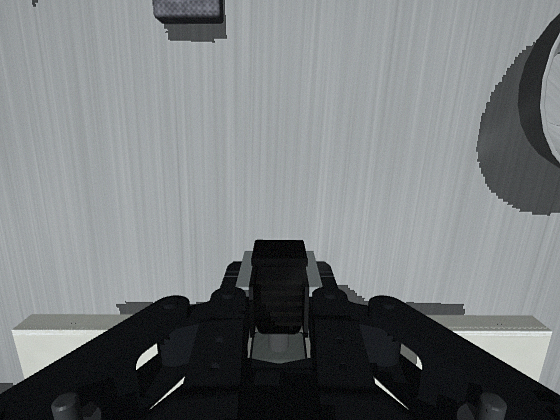

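Emit:
{"api": "arm_command", "payload": {
  "targets": [
    {"dp": [-0.001,0,0],"turn": [0,0,0],"grip": -1},
    {"dp": [0,0,-0.004],"turn": [0,0,0],"grip": -1},
    {"dp": [0,0,-0.005],"turn": [0,0,0],"grip": -1},
    {"dp": [0,0,-0.006],"turn": [0,0,0],"grip": -1},
    {"dp": [0,0,-0.005],"turn": [0,0,0],"grip": -1},
    {"dp": [0,0,0],"turn": [0,0,0],"grip": -1},
    {"dp": [0,0,0],"turn": [0,0,0],"grip": -1}
  ]
}}

```text
clock: 16.2
position: [0.5693, 0.0488, 0.2569]
ee_rot: [0.511, 0.489, 0.511, -0.489]
contact_force: [-0.4, -3.1, 0.2]
width: 0.0194
```

```bash
python3 snap.py 18 wrist scene; python3 -c "
import cv2
im=cv2.imread('pics/scene18.png');cv2.imwrite('pics/scene18z.png',cv2.resize(im[130:220,130:280],None,fx=5,fy=5,interpolation=cv2.INTER_CUBIC))"
```

```text
16.2 [0.5693 0.0488 0.2569] 0.01936192596464538 [-0.4 -3.1  0.2] [[-0.0, 0.9991, 0.0432], [-0.0007, 0.0432, -0.9991], [-1.0, -0.0, 0.0007]]
```

View pics/scene18z.png

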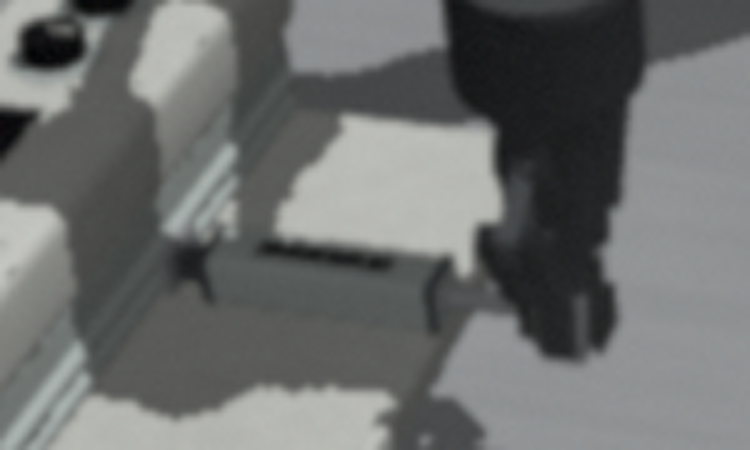

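View pics/wrist18.png

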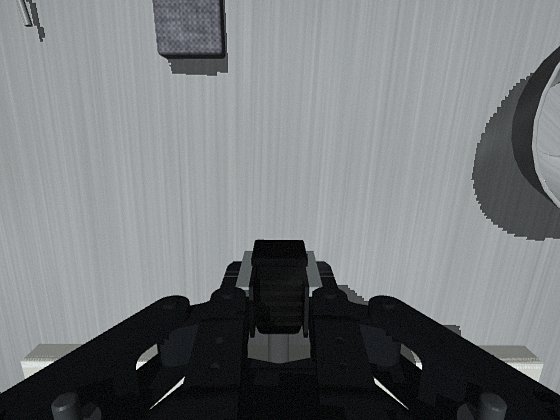

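Emit:
{"api": "arm_command", "payload": {
  "targets": [
    {"dp": [0,0,-0.005],"turn": [0,0,0],"grip": -1},
    {"dp": [0,0,-0.006],"turn": [0,0,0],"grip": -1},
    {"dp": [0,0,-0.005],"turn": [0,0,0],"grip": -1},
    {"dp": [0,0,-0.003],"turn": [0,0,0],"grip": -1},
    {"dp": [0,0,-0.001],"turn": [0,0,0],"grip": -1},
    {"dp": [0,0,0],"turn": [0,0,0],"grip": -1},
    {"dp": [0,0,0],"turn": [0,0,0],"grip": -1}
  ]
}}

```text
clock: 17.0
position: [0.5685, 0.0684, 0.2569]
ee_rot: [0.511, 0.489, 0.51, -0.489]
contact_force: [-0.7, -6.1, 0.7]
width: 0.0196
```

```bash
python3 snap.py 19 wrist scene top; python3 -c "
import cv2
im=cv2.imread('pics/scene19.png');cv2.imwrite('pics/scene19z.png',cv2.resize(im[150:220,150:270],None,fx=6.5,fy=6.5,interpolation=cv2.INTER_CUBIC))
im=cv2.imread('pics/top19.png');cv2.imwrite('pics/top19z.png',cv2.resize(im[160:260,330:450],None,fx=6,fy=6,interpolation=cv2.INTER_CUBIC))"
```

```text
17.0 [0.5685 0.0684 0.2569] 0.01955707315384422 [-0.7 -6.1  0.7] [[0.0003, 0.9991, 0.0431], [-0.0016, 0.0431, -0.9991], [-1.0, 0.0002, 0.0016]]
```

View pics/scene19z.png

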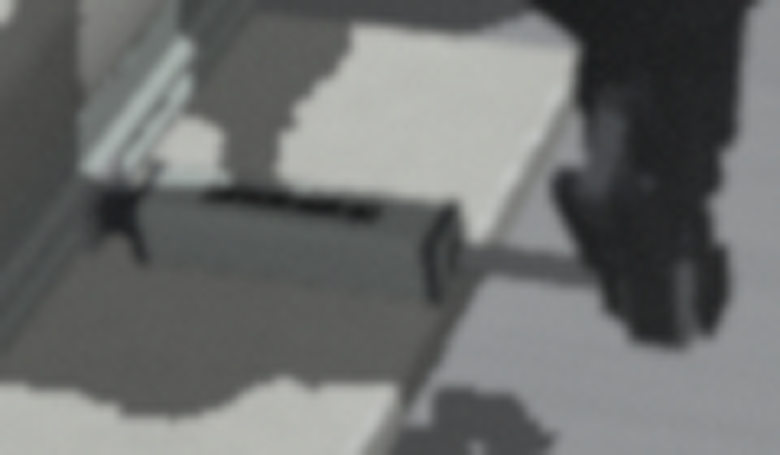

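View pics/top19z.png

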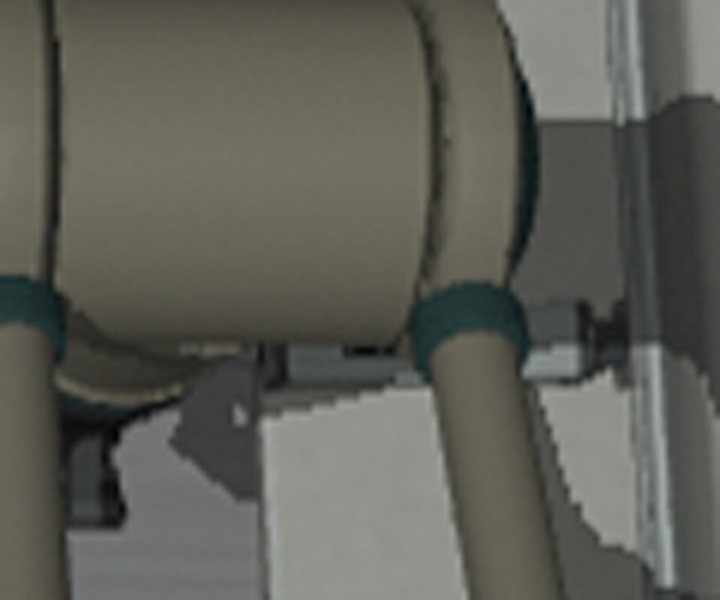

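View pics/wrist19.png

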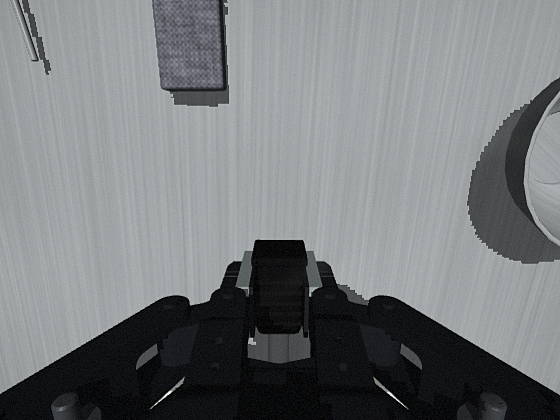

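```bash
python3 - <<'E'
import cv2,numpy as np
im=cv2.imread('pics/scene19.png')
z=im[182:200,215:245]; z=np.clip((z.astype(float)-10)*2.2,0,255).astype(np.uint8)
cv2.imwrite('pics/scene19r.png',cv2.resize(z,None,fx=24,fy=24,interpolation=cv2.INTER_NEAREST))
from h import *
from rig import manip
c=manip.calibration("scene")
# project housing mouth & ring
x=np.array([.0400,-.9992,0]); rear=np.array([.5716,-.0042,.097])
for k in (0,.003,.012,.052): print(k,proj(c,rear-x*k))
print(manip.get_state()["clock"])
E
```

```text
0 [219.39650527 189.45890865]
0.003 [220.74813705 189.64583593]
0.012 [224.81240433 190.2079139 ]
0.052 [243.04761468 192.72979773]
17.15
```

View pics/scene19r.png

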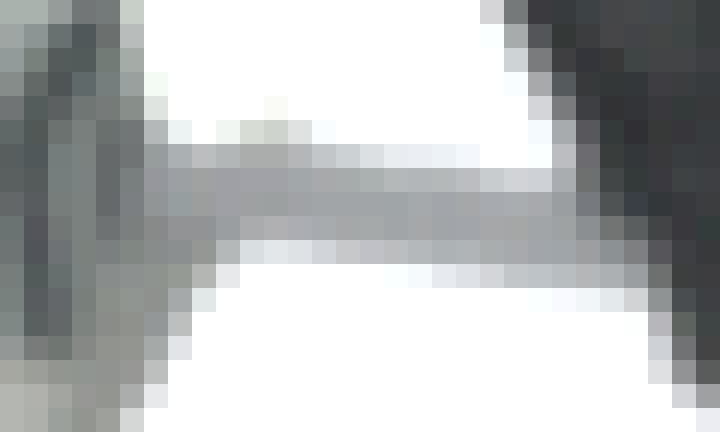

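Emit:
{"api": "arm_command", "payload": {
  "targets": [
    {"dp": [0,0,0],"turn": [0,0,0],"grip": -1},
    {"dp": [0,0,0],"turn": [0,0,0],"grip": -1},
    {"dp": [0,0,0],"turn": [0,0,0],"grip": -1},
    {"dp": [0,0,0],"turn": [0,0,0],"grip": -1},
    {"dp": [0,0,0],"turn": [0,0,0],"grip": -1},
    {"dp": [0,0,0],"turn": [0,0,0],"grip": -1}
  ]
}}

```text
clock: 17.75
position: [0.5685, 0.0683, 0.2569]
ee_rot: [0.511, 0.489, 0.51, -0.49]
contact_force: [0.6, -7.6, 0.1]
width: 0.0191
```

```bash
python3 snap.py 20 scene; python3 - <<'E'
import cv2,numpy as np
a=cv2.imread('pics/scene17.png',0).astype(np.float32)
for k in (19,20):
    b=cv2.imread(f'pics/scene{k}.png',0).astype(np.float32)
    t=a[178:198,166:217]; r=cv2.matchTemplate(b[170:206,156:230],t,cv2.TM_CCOEFF_NORMED)
    print(k,cv2.minMaxLoc(r)[1::2], "expect (10,8)")
    i=b[185:193,216:228].astype(int);print(i.tolist()[2:6])
i=cv2.imread('pics/scene18.png',0)[185:193,216:228];print("18",i.tolist()[2:6])
E
```

```text
17.75 [0.5685 0.0683 0.2569] 0.01912243701846985 [ 0.6 -7.6  0.1] [[0.0002, 0.9991, 0.0429], [-0.0016, 0.0429, -0.9991], [-1.0, 0.0001, 0.0016]]
19 (0.9041011333465576, (10, 8)) expect (10,8)
[[48, 60, 66, 59, 63, 93, 119, 129, 121, 109, 105, 112], [49, 65, 67, 57, 62, 80, 89, 95, 92, 88, 88, 92], [50, 66, 68, 57, 67, 78, 82, 83, 82, 83, 83, 85], [51, 65, 67, 57, 67, 77, 81, 81, 82, 82, 82, 83]]
20 (0.9072165489196777, (10, 8)) expect (10,8)
[[47, 60, 66, 60, 64, 91, 119, 129, 120, 107, 105, 112], [51, 65, 68, 57, 60, 78, 89, 92, 92, 86, 87, 94], [50, 66, 67, 58, 66, 79, 84, 83, 84, 84, 83, 85], [50, 65, 67, 58, 67, 78, 79, 81, 83, 82, 83, 84]]
18 [[48, 61, 69, 74, 75, 77, 81, 81, 79, 76, 78, 92], [50, 65, 74, 77, 79, 81, 80, 80, 79, 80, 80, 87], [49, 65, 73, 78, 82, 83, 84, 82, 83, 83, 82, 85], [50, 65, 73, 76, 79, 81, 81, 81, 81, 84, 83, 84]]
```

```bash
python3 -c "
from rig import manip
print(manip.sign_off())"
```

```text
the job is handed in; nothing more can be done
None
```

I slid the gauge's blade into the middle of the jaws until the stop plate met the lips. I then drew the rod out to its mark by the handle, and handed in at 17.8 s with the fingers still holding it there.

**Insertion:** The first push stuck at the lip, with about 34 N and the blade pitched slightly down. I backed off, raised and tilted it a little, and the second push went in at about 20 N. The force then climbed to 31 N with almost no further travel, which I took as the stop plate on the lips. By position the blade tip was about 34 mm inside, within about 0.5° of square and a few mm of the middle.

**Final checks:**
- The grasp point had moved 39–40 mm from rod home.
- The scene image shows the dark ring at the housing mouth. It was not there at 20 mm of pull.
- The pull force read 6–7.6 N, against 6.5 N expected.
- The housing had not shifted in the scene image, to the nearest pixel (about 2 mm).
- The handle had not slipped in the pads.

**Limits of the checks:** The ring is only about one pixel wide in that view, so "just clear" rests mainly on the arm's travel. The bystanders looked undisturbed in the pictures, but I did not measure their positions at the end.

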